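Count to the third gap and push in the finish sample

ROBOT

A 6-joint arm with a two-finger parallel gripper is mounted at the origin on the work surface. World frame = base frame: x ahead of the robot, y to its left, z up, the work surface at z = 0. Lengths are in m, angles in degrees, forces in N, time in s.
With the tool pointing down it reaches from about 0.4 to 0.825 m from the base axis. Payload 7 kg.
Tool frame: the origin (TCP) lies between the finger pads; the fingertips stand 19 mm ahead of it and the grasp point (between the pads) is the TCP; y points along the fingers, x is the direction in which the jaws open and shut, and the axes are right-handed (so a half turn about y gives the same grasp; the last joint's range is limited). The gripper opens to 88 mm and grips with 3 to 60 N. Pads are 19 mm wide; open, the fingers measure 130 mm over their backs; the gripper's body (78 mm by 193 mm) begins 47 mm behind the grasp point.
Start: joints at [16.507, 20.546, 0.682, 0, -70.136, -16.507], TCP at [0.675, -0, 0.246] pointing down, gripper open.
Joint ranges: [-176.03, 176.03], [-82.01, 121.73], [-58.28, 71.71], [-173.87, 95.51], [-174.79, -0.11], [-173.66, 173.66]. Speed limits (degrees/s): [136.94, 136.94, 172.46, 180, 180, 180].

INTERFACE

Orientations are given as [roll, pitch, yaw] about the fixed x, y, z axes, in that order (R = Rz(yaw) Ry(pitch) Rx(roll)).
In Python, from plant import r gives the robot as it stands. The module is installed in compiled form; this text tells all that it offers.
- The arm moves only by the tool jog_arm, never from a script. Its argument "steps" is a list of rows, each a list of 5 numbers: the closure, from 0 (fully open) to 1 (shut), then the shift along the tool's x, y, z in m, then the turn about the tool's y in degrees. In form: [[jaw, x, y, z, turn], ...]. A call has 1 to 12 rows; each row shifts and turns the commanded pose from where the row before left it, along the tool's axes as they then stand; what a row does not reach is not made up. A row lasts 1/12 s, in which the tool goes at most 41.7 mm and 7.16 degrees, less where a joint would pass 70% of its speed; a pose out of reach is approached as far as the arm can. A call with a gripper value outside its range is refused whole. The fingers move at their own pace and stop on an object; "squeeze" is the grip in N (left out, the last holds). Time passes only in rows, so rows that do not move let the fingers close. It gives the time, the measured TCP pose, the force and the opening at its end, in the units of the state.
- r.get_state(): the state, without advancing time (a new reading comes with each control period).
- r.capture(name): name is "scene" or "side" or "wrist"; returns a dict with "image" (420x560x3 uint8, red, green, blue), "vfov" (degrees; the focal length in pixels is half the picture's height over the tangent of half this angle, whatever the lens; pixels are square), "cx", "cy" (the principal point, pixels), "R" (3x3) and "t" (3): a world point X has camera coordinates R X + t; the wrist camera has in their place "tool_from_camera" (4x4, takes a point from camera to tool coordinates, whose origin is the TCP and whose axes are the tool frame's). Camera axes: x right, y down, z forward; pixel columns grow to the right and rows downward; lengths in m; the calibration is good to about 2 mm. The wrist camera is an equidistant fisheye: a pixel r from the principal point sees the ray r / f radians off the axis. A picture is of the moment at which its call begins: read the wrist's pose just before it. There is no depth.
- r.close_job(): hands the job in, once; it reports no verdict.
The state is a dict: "time_s": time; "joints": joint angles; "qd": joint speeds; "joint_torque": joint torques, N m; "tcp_pos": TCP position; "eef_rot": TCP orientation; "contact_force": force on the tool from outside, world axes, zero at the start; "moment": the same for the moment, N m; "gripper_width": finger opening in m.
Only numpy, scipy, OpenCV 4.12 (cv2) and the standard library are available. Lean on these libraries where they do the work, as an engineer would, in place of code of your own. Each camera call takes 0.05 s, during which the arm holds its last target.

TASK

Close the fingers and, pressing lightly down, run the fingertips along the top of the sample rack's metal rail from the end with the tall round post, counting the gaps: touch the rail behind the first gap, then the second, then the third (gaps that already hold a block count too). Then push the wooden sample block that lies on the table in front of the rack into that third gap, lengthwise, until it meets the back of the rack. Only push it along the table, never lift it; leave everything else in place, and come away clear at the end.

Things in the scene. Friction and masses are not known exactly. Their poses are not given: they have to be found in the camera images.
- rack: Fixed plywood divider rack, 50 mm high, metal rail along its back wall. Origin on the table under the rail's middle; x points into the gaps (away from the robot), y along the rail (left), z up; turned by at most 0.15 rad. Back wall's inner face at x = -8 mm. Seven dividers, 8 mm thick, at y = 0, +-58, +-116, +-174 mm, run from it to rounded front ends at x = -70 mm.
- rack_gaps (a point): Middle of the rack's front, on the table, at rack x = -70 mm. The six gaps are each 50 mm wide, centres at rack y = -145, -87, -29, 29, 87, 145 mm. They have no floor: blocks slide on the table. The gaps at +87 and -145 mm already hold a block.
- rail_mid (a point): Middle of the rail's flat top, 58 mm above the table. Rigid aluminium rail along rack y, 356 mm long, 26 mm wide, 8 mm thick, right behind the gaps. Small flush screw heads mark where the dividers are.
- tall_post: Fixed upright round aluminium post, 24 mm diameter, 85 mm tall, in line with the rail beyond its left or its right end (rack y = +194 or -194 mm): gaps are counted from this end. Origin at its foot, on its axis; axes parallel to the rack's. Along the rail the centres of gaps one, two and three are 49, 107 and 165 mm from it.
- low_block: Fixed low aluminium block, 26 x 24 x 30 mm high, beyond the other end of the rail. Origin at the centre of its underside.
- block_mid (a point): Centre (14 mm above the table) of the loose sample block to push: dark hardwood, 70 mm long (x), 40 wide (y), 28 high, 50 to 100 g, lying in front of the rack, its x axis within 0.3 rad of the rack's. It starts 135 to 160 mm in front of the rail's centre line; fully home its centre is 43 mm in front of it, and 8 mm of the block stand out of the gap.
- spare_a_mid (a point): Centre of a like block already home in the gap at rack y = +87 mm; loose; leave it.
- spare_b_mid (a point): Centre of a like block already home in the gap at rack y = -145 mm; loose; leave it.
- tin: Small closed tin, 64 mm diameter, 60 mm tall, to the left; origin at the centre of its underside; leave it.
- sander: Sanding block 100 x 60 x 30 mm, far to the right; origin at the centre of its underside; leave it.
- brush: Flat paint brush lying to the right of the block, about along x, no higher than 30 mm; leave it.
- jar: Closed glass jar, 60 mm diameter, 75 mm tall, behind the rack; origin at the centre of its underside; leave it.
- block: The same sample block, with its origin at the centre of its underside.
There are look-alikes about, which are no part of the job. What is shaped like the block but yellow is not meant.

How it is judged:
By the outcome, as a careful person would: the job done as asked, in the order asked, and still so for the second after the job is handed in, with the robot touching nothing.
It also fails if it takes over 72 s, if anything falls off the work surface, if the arm or the gripper's body presses on something with over 40 N, if the wrist force passes 120 N, or if a joint passes its speed limit or range.

## Working session

There is one attempt and no reset: what is moved stays moved. The work goes in short steps, Python scripts to look and compute and a tool call to move; the robot and the scene stay as the last step left them, time stands still between calls to the robot, and variables do not carry over. Pictures are saved under pics/ and viewed, and the job is handed in when it is done.

Besides the shell and the picture viewer there is one more tool, called after ">>>" as name([rows], argument=value, ...), one row to a line, values as JSON. jog_arm: Moves the arm, as the interface text tells. Its arguments: {"type":"object","properties":{"steps":{"type":"array","items":{"type":"array","items":{"type":"number"}}},"squeeze":{"type":"number"}},"required":["steps"]}

```bash
mkdir -p pics; cat > h.py <<'E'
import numpy as np,cv2,json
from plant import r
def cap(n,fn):
    s=r.get_state(); c=r.capture(n); cv2.imwrite('pics/'+fn,c['image'][:,:,::-1]); 
    np.save('pics/'+fn+'.npy',{'c':c,'s':s},allow_pickle=True); return c,s
def load(fn):
    d=np.load('pics/'+fn+'.npy',allow_pickle=True).item(); return d['c'],d['s']
def ray(c,u,v):
    f=c['image'].shape[0]/2/np.tan(np.radians(c['vfov'])/2)
    d=np.array([(u-c['cx'])/f,(v-c['cy'])/f,1.]); R=np.array(c['R']);t=np.array(c['t'])
    return -R.T@t, R.T@d
def plane(c,u,v,z):
    o,d=ray(c,u,v); return o+d*(z-o[2])/d[2]
def proj(c,X):
    f=c['image'].shape[0]/2/np.tan(np.radians(c['vfov'])/2)
    p=np.array(c['R'])@np.array(X)+np.array(c['t']); return c['cx']+f*p[0]/p[2],c['cy']+f*p[1]/p[2]
E
python3 - <<'E'
from h import *
print(r.get_state())
for n in('scene','side','wrist'):
    c,s=cap(n,n+'0.png'); print(n,c['vfov'],c['cx'],c['cy'],c.get('R'),c.get('t'),c.get('tool_from_camera'))
E
```

```text
{'time_s': 0.0, 'joints': array([ 1.65067174e+01,  2.05910418e+01,  6.34955792e-01, -1.99511532e-02,
       -7.01372202e+01, -1.65067532e+01]), 'qd': array([ 0.06770143,  0.04726437, -0.00655319, -0.03659169,  0.04477275,
       -0.01283933]), 'joint_torque': array([-8.00930356e-04, -5.82726967e+01,  2.93058443e+01,  6.99745238e+00,
        6.93249181e-03, -2.06530804e-04]), 'tcp_pos': array([ 6.74543320e-01, -2.70383347e-05,  2.44636626e-01]), 'eef_rot': array([-8.99914690e+01, -9.47900883e-02,  1.79993163e+02]), 'contact_force': array([-0.05935679, -0.03863522,  0.22461028]), 'moment': array([ 0.01642305, -0.00044015,  0.03547144]), 'gripper_width': 0.08755337665744675}
scene 47.279549535856596 277.19484535956985 216.72100637687134 [[ 0.04807734  0.99882913  0.00537867]
 [ 0.86769739 -0.03909694 -0.49555289]
 [-0.49476238  0.02849192 -0.86856111]] [ 0.00333388 -0.49040359  1.6017608 ] None
side 46.30269115148708 282.16018015721716 213.6856025830403 [[ 0.85148174 -0.52433682 -0.00705369]
 [-0.35213546 -0.56176955 -0.7486091 ]
 [ 0.38856077  0.63991083 -0.6629741 ]] [-0.52454805  0.22332126  0.92602123] None
wrist 65.70646984690485 276.1221897808613 208.1117917668381 None None [[ 9.99999904e-01 -3.59595620e-04  2.49955857e-04  7.02330982e-04]
 [-3.49562219e-04 -3.11602919e-01  9.50212344e-01 -1.39953847e-01]
 [-2.63805222e-04 -9.50212340e-01 -3.11603014e-01  8.60242717e-02]
 [ 0.00000000e+00  0.00000000e+00  0.00000000e+00  1.00000000e+00]]
```

View pics/scene0.png

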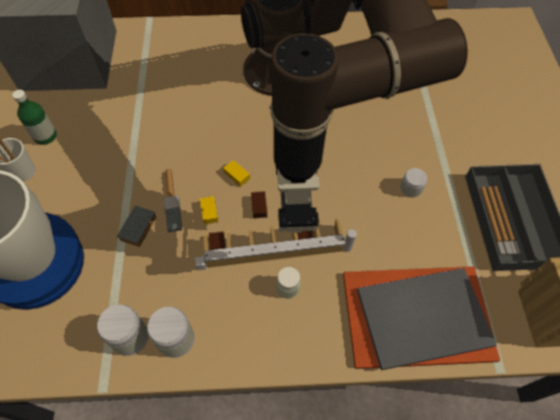

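View pics/side0.png

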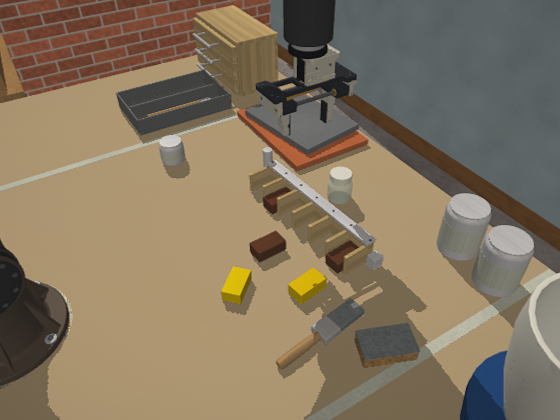

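View pics/wrist0.png

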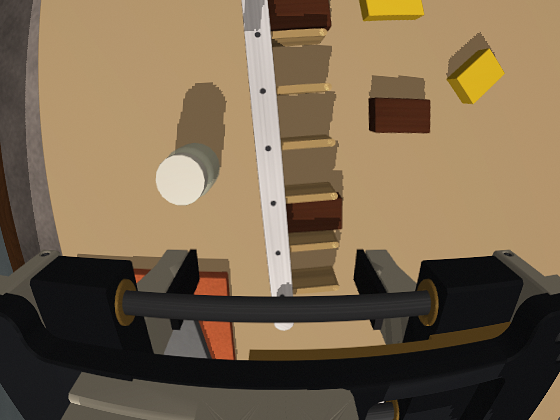

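The tall post is at the +y (left) end: scene (350,240), wrist (283,325). The low block is at scene (201,262). Counted from the post, gap 2 holds a block and gap 3 (rack y = +29) is empty. The loose dark block is at wrist (400,115). Next I measure from the wrist view, using the rail screws and the block's top corners.

```bash
cat >> h.py <<'E'
from scipy.spatial.transform import Rotation as Ro
def wray(c,s,u,v):
    f=c['image'].shape[0]/2/np.tan(np.radians(c['vfov'])/2)
    a=np.array([u-c['cx'],v-c['cy']]);rr=np.linalg.norm(a);th=rr/f
    d=np.r_[a/rr*np.sin(th),np.cos(th)]
    T=np.array(c['tool_from_camera']); R=Ro.from_euler('xyz',s['eef_rot'],degrees=True).as_matrix()
    return R@T[:3,3]+s['tcp_pos'], R@T[:3,:3]@d
def wplane(c,s,u,v,z):
    o,d=wray(c,s,u,v); return o+d*(z-o[2])/d[2]
def blob_block(c,s,win,z,lo=(0,60,20),hi=(15,255,110)):
    u0,u1,v0,v1=win
    hsv=cv2.cvtColor(c['image'],cv2.COLOR_RGB2HSV)
    m=cv2.inRange(hsv,lo,hi); k=np.zeros_like(m);k[v0:v1,u0:u1]=m[v0:v1,u0:u1]
    cs,_=cv2.findContours(k,cv2.RETR_EXTERNAL,cv2.CHAIN_APPROX_NONE)
    return max(cs,key=cv2.contourArea)
E
python3 - <<'E'
from h import *
c,s=load('wrist0.png')
g=cv2.cvtColor(c['image'],cv2.COLOR_RGB2GRAY).astype(float)
P=[]
for u,v in [(257,35),(263,91),(268,148),(273,203),(278,253)]:
    w=g[v-5:v+6,u-5:u+6]; q=np.clip(np.median(w)-25-w,0,None); yy,xx=np.mgrid[-5:6,-5:6]
    uu,vv=u+(q*xx).sum()/q.sum(),v+(q*yy).sum()/q.sum()
    X=wplane(c,s,uu,vv,.058);P.append(X);print(round(uu,1),round(vv,1),X)
P=np.array(P);print(np.linalg.norm(np.diff(P,axis=0),axis=1))
d=(P[-1]-P[0])[:2];print(np.degrees(np.arctan2(-d[0],d[1])))
im=cv2.resize(c['image'][60:170,340:500],None,fx=5,fy=5,interpolation=cv2.INTER_NEAREST)
cv2.imwrite('pics/blk0.png',im[:,:,::-1])
im=cv2.resize(c['image'][180:330,230:350],None,fx=4,fy=4,interpolation=cv2.INTER_NEAREST)
cv2.imwrite('pics/post0.png',im[:,:,::-1])
E
```

```text
257.0 34.0 [ 0.69223416 -0.15887732  0.058     ]
262.4 90.6 [ 0.68697511 -0.10068573  0.058     ]
267.7 148.0 [ 0.6819899  -0.04273426  0.058     ]
272.9 202.8 [0.67694236 0.01519007 0.058     ]
277.5 252.6 [0.67195034 0.073222   0.058     ]
[0.05842875 0.05816549 0.05814384 0.05824625]
4.994552795168925
```

View pics/blk0.png

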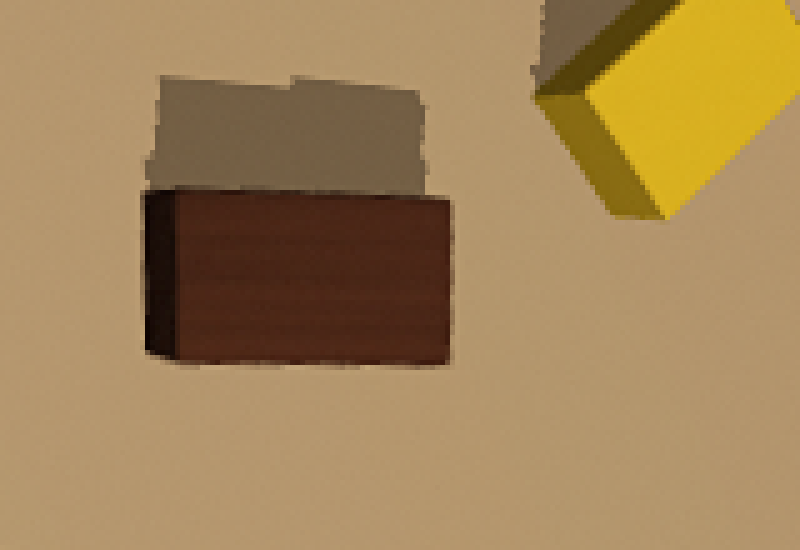

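View pics/post0.png

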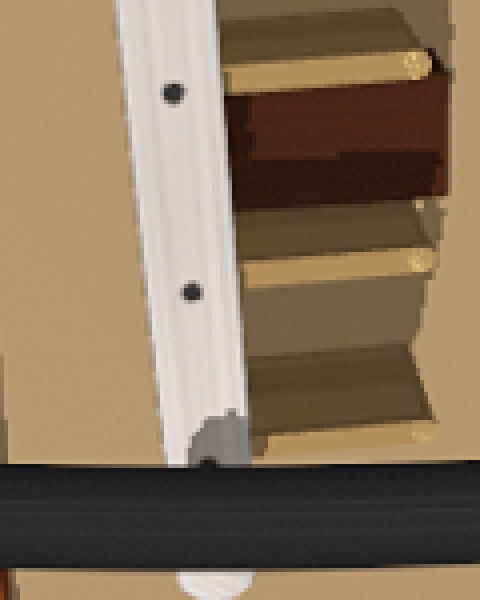

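```bash
cat >> h.py <<'E'
O=np.array([.682,-.0427]); YAW=np.radians(5.0)
EX=np.array([np.cos(YAW),np.sin(YAW)]);EY=np.array([-EX[1],EX[0]])
def rk(X): d=np.array(X)[:2]-O; return d@EX,d@EY
E
python3 - <<'E'
from h import *
c,s=load('wrist0.png')
Q=[wplane(c,s,u,v,.028) for u,v in [(375.4,97.4),(430,100),(430,132.6),(375.4,132)]]
for q in Q: print(q, np.round(rk(q),4))
Q=np.array(Q);print(Q.mean(0),rk(Q.mean(0)),np.linalg.norm(Q-np.roll(Q,-1,0),axis=1))
for a,b in((0,1),(3,2)): d=Q[a]-Q[b];print(np.degrees(np.arctan2(d[1],d[0])))
# yellow corners
for u,v in[(448,78),(473,103),(504,73),(478,47)]:print('y',np.round(rk(wplane(c,s,u,v,.028)),3))
for n in('scene','side'):
    C,S=load(n+'0.png')
    for y,z in((.194,.085),(-.194,.03),(0,.058)):
        p=O+EY*y;print(n,y,proj(C,[*p,z]))
    for q in Q: print(np.round(proj(C,q),1))
    im=C['image'].copy()
    for y in(-.174,-.116,-.058,0,.058,.116,.174):cv2.circle(im,tuple(int(round(a*1)) for a in proj(C,[*(O+EY*y),.058])),1,(255,0,0),-1)
    for q in Q: cv2.circle(im,tuple(int(round(a)) for a in proj(C,q)),1,(0,255,0),-1)
    im=im[150:290,180:380]; cv2.imwrite(f'pics/{n}chk.png',cv2.resize(im,None,fx=4,fy=4,interpolation=0)[:,:,::-1])
E
```

```text
[ 0.56326072 -0.0982941   0.028     ] [-0.1231 -0.045 ]
[ 0.49472667 -0.10107139  0.028     ] [-0.1916 -0.0418]
[ 0.49233935 -0.06247273  0.028     ] [-0.1907 -0.0032]
[ 0.56177266 -0.05910632  0.028     ] [-0.1212 -0.0059]
[ 0.52802485 -0.08023613  0.028     ] (np.float64(-0.15666072073228288), np.float64(-0.023973479610669476)) [0.0685903  0.03867242 0.06951487 0.03921603]
2.320596025409217
2.7757577580098474
y [-0.218 -0.069]
y [-0.254 -0.04 ]
y [-0.308 -0.081]
y [-0.267 -0.111]
scene 0.194 (np.float64(351.42352199681295), np.float64(232.1472607779699))
scene -0.194 (np.float64(199.303722318015), np.float64(260.02093104537727))
scene 0 (np.float64(274.73601054833017), np.float64(246.11166500186044))
[252.2 212.4]
[250.6 191.1]
[264.5 189.8]
[266.6 211.4]
side 0.194 (np.float64(267.00713691991973), np.float64(149.87381174229094))
side -0.194 (np.float64(374.9929609949203), np.float64(255.44918268334533))
side 0 (np.float64(316.2659041571462), np.float64(197.85673141598085))
[285.1 241. ]
[258.2 254. ]
[248.4 243.4]
[275.2 230.7]
```

View pics/sidechk.png

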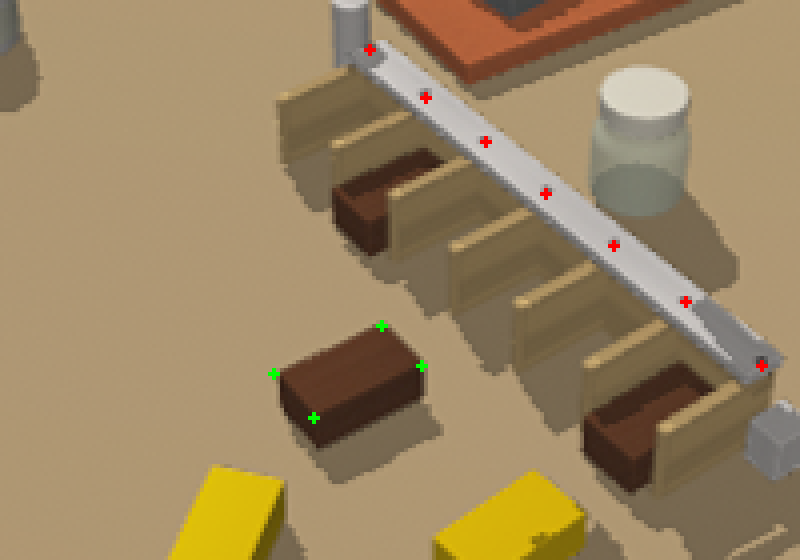

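View pics/scenechk.png

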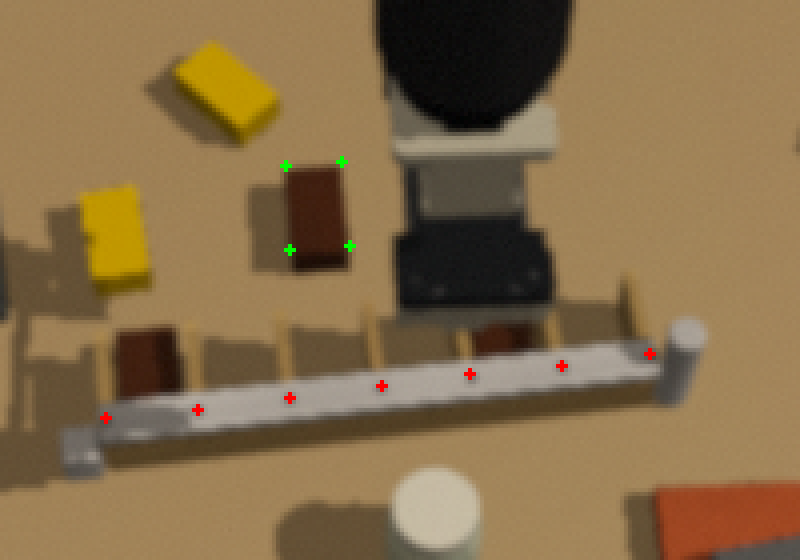

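>>> jog_arm([
  [1,0,0,0,-5],
  [1,-0.004,0,-0.027,0],
  [1,0,0,-0.027,0],
  [1,0,0,-0.027,0],
  [1,0,0,-0.026,0],
  [1,0,0.03,0,0],
  [1,0,0.03,0,0],
  [1,0,0.03,0,0],
  [1,0,0.03,0,0],
  [1,0,0,0,0],
  [1,0,0,0,0],
  [1,0,0,0,0],
], squeeze=10)

```text
time_s: 1.15
tcp_pos: [0.6707, 0.1071, 0.1272]
eef_rot: [-90.0, 0.1, -175.0]
contact_force: [0.0, 0.7, 0.4]
gripper_width: 0.0134
```

>>> jog_arm([
  [1,0,0.01,0,0],
  [1,0,0.01,0,0],
  [1,0,0.01,0,0],
  [1,0,0,0,0],
  [1,0,0,0,0],
  [1,0,0,0,0],
])

```text
time_s: 1.65
tcp_pos: [0.6698, 0.1069, 0.0957]
eef_rot: [-90.0, 0.0, -175.0]
contact_force: [0.5, -0.4, -0.4]
gripper_width: 0.0002
```

```bash
python3 - <<'E'
from h import *
s=r.get_state();print(s['tcp_pos'],rk(s['tcp_pos']),s['contact_force'],s['gripper_width'])
cap('wrist','w1.png');cap('side','s1.png')
E
```

```text
[0.66978551 0.10688566 0.09566403] (np.float64(0.0008692355550959377), np.float64(0.1500810053414125)) [ 0.4800643  -0.41070884 -0.42707152] 0.00018784866448138952
```

View pics/w1.png

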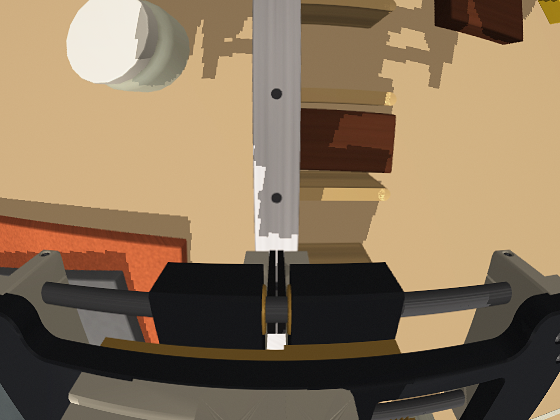

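View pics/s1.png

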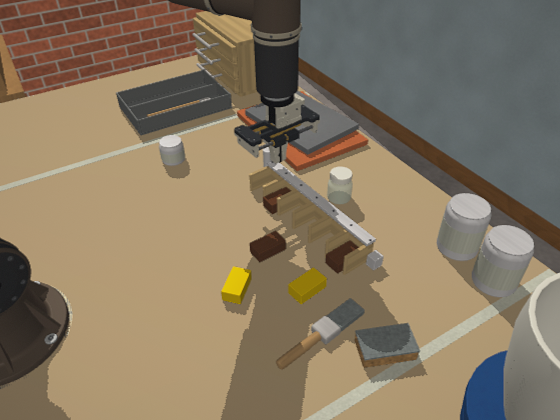

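The fingers are over the rail near the post, in line with it (the rail runs down column ~276). I'll lower onto it.

>>> jog_arm([
  [1,0,0.007,0,0],
  [1,0,0.006,0,0],
  [1,0,0.002,0,0],
  [1,0,0.001,0,0],
  [1,0,0,0,0],
  [1,0,0,0,0],
])

```text
time_s: 2.25
tcp_pos: [0.6697, 0.1069, 0.0795]
eef_rot: [-90.0, -0.0, -175.0]
contact_force: [-0.5, -0.5, 0.0]
gripper_width: 0.0004
```

>>> jog_arm([
  [1,0,0.001,0,0],
  [1,0,0,0,0],
  [1,0,0,0,0],
])

```text
time_s: 2.5
tcp_pos: [0.6697, 0.107, 0.0787]
eef_rot: [-90.0, 0.0, -175.0]
contact_force: [0.3, -0.3, -0.4]
gripper_width: 0.0002
```

>>> jog_arm([
  [1,0,0.0005,0,0],
  [1,0,0,0,0],
  [1,0,0,0,0],
])

```text
time_s: 2.75
tcp_pos: [0.6697, 0.1069, 0.0781]
eef_rot: [-90.0, 0.0, -175.0]
contact_force: [0.2, -0.1, -0.0]
gripper_width: 0.0003
```

>>> jog_arm([
  [1,0,0.0005,0,0],
  [1,0,0,0,0],
  [1,0,0,0,0],
])

```text
time_s: 3.0
tcp_pos: [0.6696, 0.1069, 0.0775]
eef_rot: [-90.0, -0.0, -175.0]
contact_force: [-0.5, 0.6, -0.7]
gripper_width: 0.0008
```

>>> jog_arm([
  [1,0,0.0005,0,0],
  [1,0,0,0,0],
  [1,0,0,0,0],
])

```text
time_s: 3.25
tcp_pos: [0.6697, 0.1069, 0.0774]
eef_rot: [-90.0, 0.0, -175.0]
contact_force: [-2.1, 0.1, 3.8]
gripper_width: 0.0002
```

>>> jog_arm([
  [1,0,0.0005,0,0],
  [1,0,0,0,0],
  [1,0,0,0,0],
])

```text
time_s: 3.5
tcp_pos: [0.6697, 0.1069, 0.0774]
eef_rot: [-90.0, 0.0, -175.0]
contact_force: [-4.1, -0.5, 6.6]
gripper_width: 0.0002
```

>>> jog_arm([
  [1,0,0,0.003,0],
  [1,0,0,0.002,0],
  [1,0,0,0,0],
  [1,0,0,0,0],
  [1,0,0,0,0],
])

```text
time_s: 3.92
tcp_pos: [0.6709, 0.1025, 0.0774]
eef_rot: [-90.0, 0.1, -175.0]
contact_force: [-1.1, 2.3, 5.1]
gripper_width: 0.0003
```

>>> jog_arm([
  [1,0,0,0.004,0],
  [1,0,0,0.005,0],
  [1,0,0,0.005,0],
  [1,0,0,0.005,0],
  [1,0,0,0.005,0],
  [1,0,0,0.005,0],
])

```text
time_s: 4.42
tcp_pos: [0.6736, 0.0738, 0.0774]
eef_rot: [-90.1, 0.1, -175.0]
contact_force: [-0.1, 4.7, 4.5]
gripper_width: 0.0005
```

>>> jog_arm([
  [1,0,0,0.005,0],
  [1,0,0,0.005,0],
  [1,0,0,0.005,0],
  [1,0,0,0.005,0],
  [1,0,0,0.005,0],
  [1,0,0,0.004,0],
  [1,0,0,0,0],
  [1,0,0,0,0],
  [1,0,0,0,0],
])

```text
time_s: 5.17
tcp_pos: [0.6762, 0.0442, 0.0774]
eef_rot: [-90.0, 0.1, -175.0]
contact_force: [1.2, 0.6, 5.5]
gripper_width: 0.0005
```

>>> jog_arm([
  [1,0,0,0.005,0],
  [1,0,0,0.005,0],
  [1,0,0,0.005,0],
  [1,0,0,0.005,0],
  [1,0,0,0.005,0],
  [1,0,0,0.004,0],
])

```text
time_s: 5.67
tcp_pos: [0.6787, 0.0158, 0.0774]
eef_rot: [-90.0, 0.1, -175.0]
contact_force: [-1.1, 4.4, 6.6]
gripper_width: 0.0005
```

>>> jog_arm([
  [1,0,0,0.005,0],
  [1,0,0,0.005,0],
  [1,0,0,0.005,0],
  [1,0,0,0.005,0],
  [1,0,0,0.005,0],
  [1,0,0,0.004,0],
  [1,0,0,0,0],
  [1,0,0,0,0],
  [1,0,0,0,0],
])

```text
time_s: 6.42
tcp_pos: [0.6812, -0.0136, 0.0774]
eef_rot: [-90.0, 0.1, -175.0]
contact_force: [0.7, 1.1, 4.4]
gripper_width: 0.0003
```

All three touched at 4–7 N. Now I lift and move to the right side of the block, which needs about 53 mm of sideways push toward +y before it faces gap 3.

>>> jog_arm([
  [1,0,-0.02,0,0],
  [1,0,-0.03,0,0],
  [1,0.01,-0.02,0,0],
  [1,0.03,0,0.02,0],
  [1,0.03,0,0.02,0],
  [1,0.03,0,0.02,0],
  [1,0.03,0,0.02,0],
  [1,0.028,0,0.022,0],
  [1,0,0,0,0],
  [1,0,0,0,0],
  [1,0,0,0,0],
])

```text
time_s: 7.33
tcp_pos: [0.532, -0.1292, 0.1468]
eef_rot: [-90.0, 0.0, -175.0]
contact_force: [0.0, 0.1, 0.2]
gripper_width: 0.0005
```

```bash
python3 - <<'E'
from h import *
s=r.get_state();print(s['tcp_pos'],rk(s['tcp_pos']),s['contact_force'],s['joints'])
cap('wrist','w2.png');cap('side','s2.png')
E
```

```text
[ 0.53198295 -0.12924812  0.14675619] (np.float64(-0.1569893576293269), np.float64(-0.07314393526268115)) [0.01457236 0.13688914 0.19088368] [ 6.85970286e+00  1.35856497e+01 -2.32291630e+01  1.24066619e-02
 -5.31452287e+01 -1.90326616e+00]
```

View pics/w2.png

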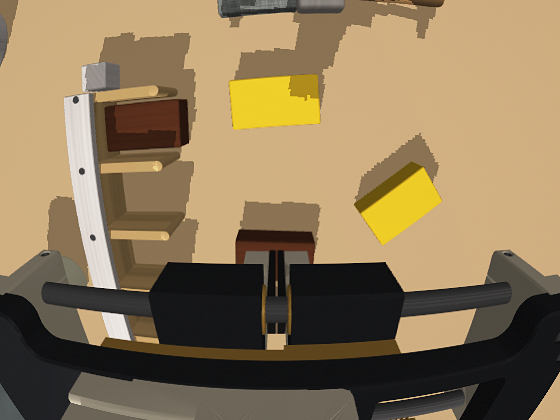

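View pics/s2.png

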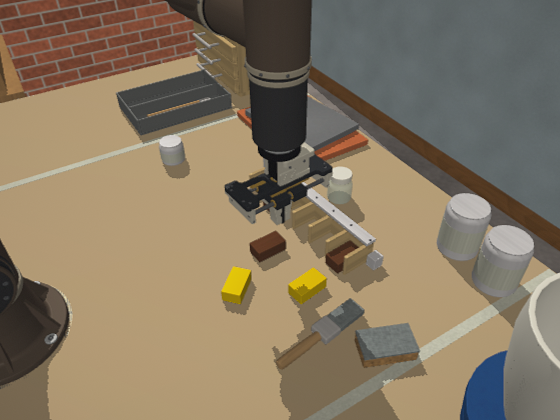

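```bash
python3 - <<'E'
from h import *
c,s=load('w2.png');C,S=load('s2.png')
print('tip in side',proj(C,s['tcp_pos']-[0,0,.019]))
for u,v,z in((236,231,0),(313.5,233,0),(236.5,244,.028),(314,244,.028)):
    X=wplane(c,s,u,v,z);print(X,np.round(rk(X),4))
im=cv2.resize(c['image'][200:360,200:360],None,fx=4,fy=4,interpolation=0);cv2.imwrite('pics/w2z.png',im[:,:,::-1][:600])
im=cv2.resize(C['image'][180:300,220:380],None,fx=5,fy=5,interpolation=0);cv2.imwrite('pics/s2z.png',im[:,:,::-1][:600])
E
```

```text
tip in side (np.float64(279.7660112465108), np.float64(220.27884177485078))
[ 0.56677803 -0.09502896  0.        ] [-0.1193 -0.0421]
[ 0.49269842 -0.09939258  0.        ] [-0.1935 -0.04  ]
[ 0.56307464 -0.09444242  0.028     ] [-0.123  -0.0412]
[ 0.49538587 -0.10033088  0.028     ] [-0.1909 -0.0411]
```

View pics/w2z.png

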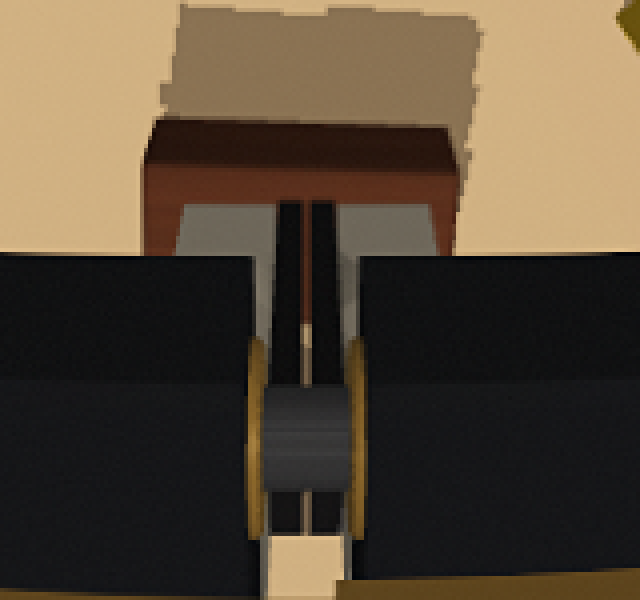

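View pics/s2z.png

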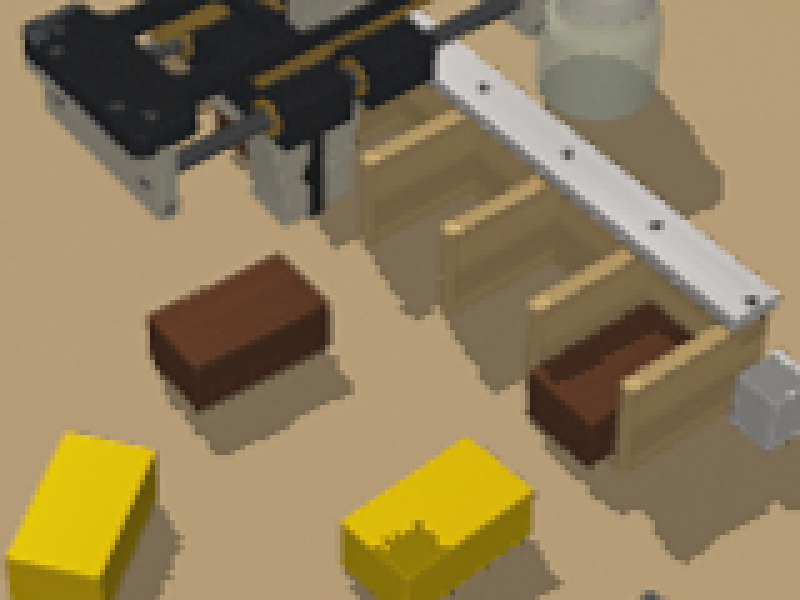

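>>> jog_arm([
  [1,0,0.03,0,0],
  [1,0,0.03,0,0],
  [1,0,0.03,0,0],
  [1,0,0.02,0,0],
  [1,0,0.008,0,0],
  [1,0,0.004,0,0],
  [1,0,0,0,0],
  [1,0,0,0,0],
  [1,0,0,0,0],
])

```text
time_s: 8.18
tcp_pos: [0.5328, -0.1288, 0.0259]
eef_rot: [-90.0, 0.1, -175.0]
contact_force: [0.9, -0.1, 0.4]
gripper_width: 0.0004
```

>>> jog_arm([
  [1,0,0,-0.004,0],
  [1,0,0,-0.004,0],
  [1,0,0,-0.004,0],
  [1,0,0,-0.003,0],
  [1,0,0,-0.003,0],
  [1,0,0,-0.003,0],
  [1,0,0,-0.003,0],
  [1,0,0,-0.003,0],
  [1,0,0,-0.003,0],
])

```text
time_s: 8.93
tcp_pos: [0.529, -0.0989, 0.0245]
eef_rot: [-90.0, -0.0, -175.0]
contact_force: [0.0, 0.6, 0.6]
gripper_width: 0.0005
```

>>> jog_arm([
  [1,0,0,-0.003,0],
  [1,0,0,-0.003,0],
  [1,0,0,-0.003,0],
  [1,0,0,-0.003,0],
  [1,0,0,-0.003,0],
  [1,0,0,-0.003,0],
  [1,0,0,-0.003,0],
  [1,0,0,-0.003,0],
  [1,0,0,0,0],
])

```text
time_s: 9.68
tcp_pos: [0.5269, -0.0747, 0.0246]
eef_rot: [-90.0, -0.0, -175.0]
contact_force: [0.9, -0.7, 0.7]
gripper_width: 0.0004
```

```bash
python3 - <<'E'
from h import *
s=r.get_state();print(s['tcp_pos'],rk(s['tcp_pos']),s['contact_force'])
C,_=cap('side','s3.png');c,_=cap('wrist','w3.png')
im=cv2.resize(C['image'][180:300,220:380],None,fx=5,fy=5,interpolation=0);cv2.imwrite('pics/s3z.png',im[:,:,::-1][:600])
E
```

```text
[ 0.52691854 -0.07470225  0.02456115] (np.float64(-0.1572805057965617), np.float64(-0.018364234116381363)) [ 0.94403763 -0.65795113  0.65786011]
```

View pics/s3z.png

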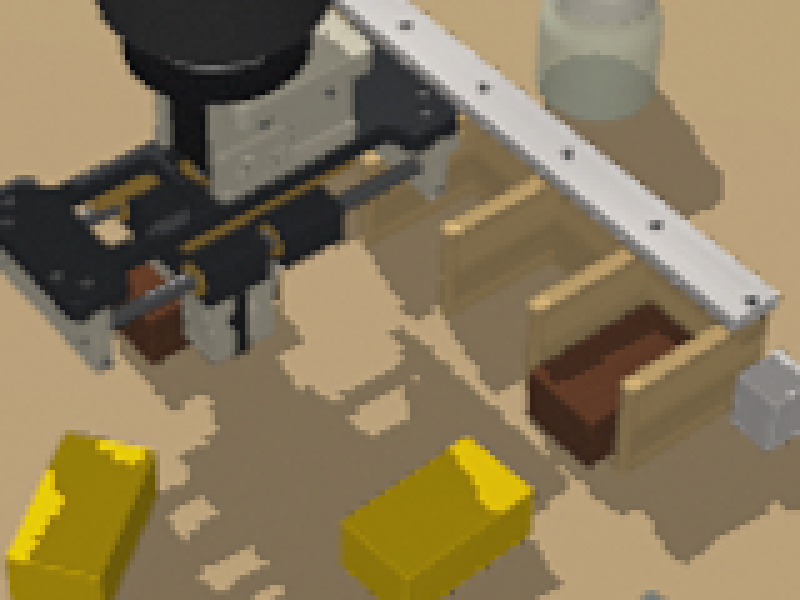

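>>> jog_arm([
  [1,0,0,-0.003,0],
  [1,0,0,-0.003,0],
  [1,0,0,-0.003,0],
  [1,0,0,-0.003,0],
  [1,0,0,-0.003,0],
  [1,0,0,0,0],
  [1,0,0,0,0],
])

```text
time_s: 10.37
tcp_pos: [0.5257, -0.06, 0.0246]
eef_rot: [-90.0, 0.0, -175.0]
contact_force: [-0.6, 0.7, 0.1]
gripper_width: 0.0005
```

```bash
python3 - <<'E'
from h import *
s=r.get_state();print(s['tcp_pos'],rk(s['tcp_pos']),s['contact_force'])
E
```

```text
[ 0.52570981 -0.05997969  0.02459818] (np.float64(-0.15720148158405922), np.float64(-0.003592346471684785)) [-0.55713047  0.65733157  0.07079802]
```

>>> jog_arm([
  [1,0,0,0.01,0],
  [1,0,0,0.015,0],
  [1,0,-0.035,0.01,0],
  [1,0,-0.035,0,0],
  [1,0.02,-0.035,0,0],
  [1,0.04,-0.035,0,7],
  [1,0.02,-0.03,0,7],
  [1,0,0,0,7],
  [1,0,0,0,7],
  [1,0,0,0,7],
  [1,0,0,0,7],
  [1,0,0,0,7],
])

```text
time_s: 11.37
tcp_pos: [0.4574, -0.0994, 0.1873]
eef_rot: [-90.0, 0.0, 135.6]
contact_force: [0.3, 0.2, -0.6]
gripper_width: 0.0008
```

>>> jog_arm([
  [1,0,0,0,7],
  [1,0,0,0,7],
  [1,0,0,0,7],
  [1,0,0,0,7],
  [1,0,0,0,7],
  [1,0,0,0,6],
  [1,0.02,0,0,0],
  [1,0.02,0,0,0],
  [1,0.02,0,0,0],
  [1,0,0,0,0],
  [1,0,0,0,0],
  [1,0,0,0,0],
])

```text
time_s: 12.37
tcp_pos: [0.4523, -0.0395, 0.187]
eef_rot: [-90.0, 0.0, 95.0]
contact_force: [0.2, 0.2, -0.8]
gripper_width: 0.0008
```

```bash
python3 - <<'E'
from h import *
s=r.get_state();print(s['tcp_pos'],rk(s['tcp_pos']),s['eef_rot'],s['joints'])
C,_=cap('side','s4.png');c,_=cap('wrist','w4.png');cap('scene','c4.png')
E
```

```text
[ 0.45228409 -0.03951797  0.18704572] (np.float64(-0.22856444418261937), np.float64(0.023190981877977773)) [-8.99979415e+01  3.04792052e-03  9.50218368e+01] [ 1.99986221e+01  2.24729563e+00 -3.09539380e+01  2.88296176e-03
 -5.68015427e+01 -1.04978364e+02]
```

View pics/w4.png

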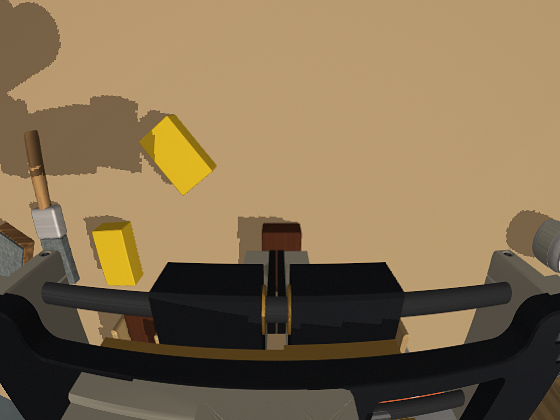

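View pics/s4.png

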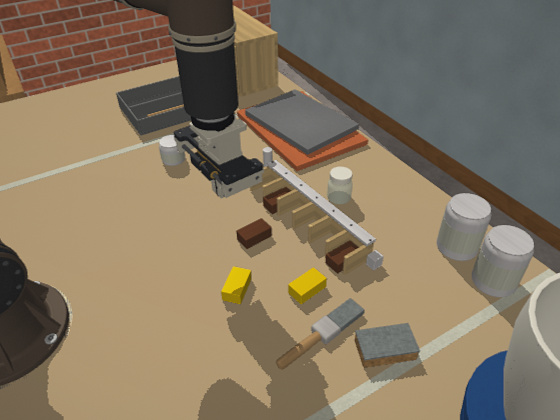

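```bash
python3 - <<'E'
from h import *
c,s=load('w4.png');C,S=load('s4.png');D,_=load('c4.png')
cv2.imwrite('pics/w4z.png',cv2.resize(c['image'][200:300,220:340],None,fx=6,fy=6,interpolation=0)[:,:,::-1])
cv2.imwrite('pics/s4z.png',cv2.resize(C['image'][180:280,220:350],None,fx=6,fy=6,interpolation=0)[:,:,::-1])
print('tin',plane(C,172,160,0)[:2], rk(plane(C,172,143,.06)))
E
```

```text
tin [0.4821158  0.35634071] (np.float64(-0.16038949803487004), np.float64(0.40241307130128984))
```

View pics/w4z.png

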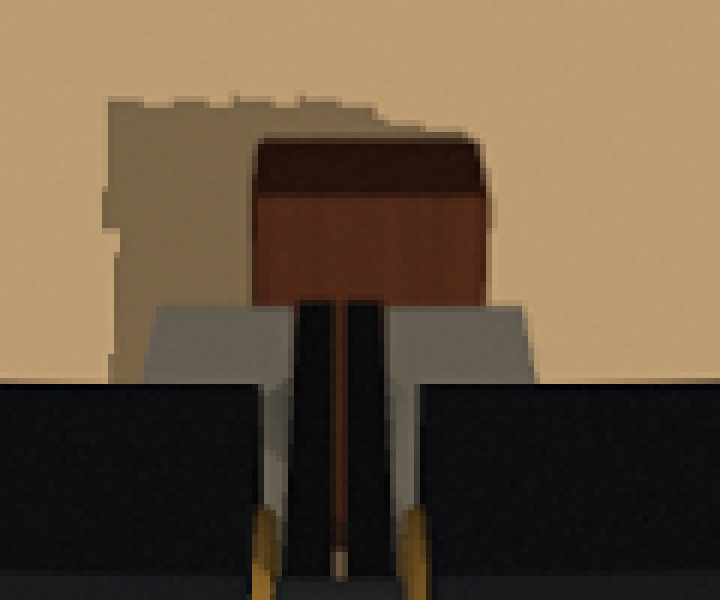

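View pics/s4z.png

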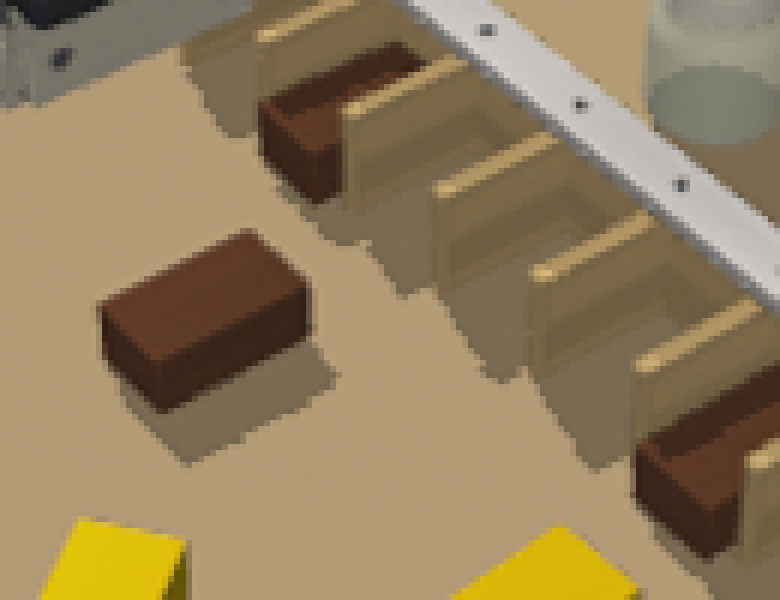

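```bash
python3 - <<'E'
from h import *
c,s=load('w4.png');C,S=load('s4.png')
for u,v,z in((262.1,232.3,.028),(301.2,232.3,.028),(263,223,0),(299.5,223,0)):print(np.round(rk(wplane(c,s,u,v,z)),4))
Q=[]
for u,v in((237,231.2),(261.5,218.2),(271.6,227.8),(246.9,240.2)):
    q=rk(plane(C,u,v,.028));Q.append(q);print('side',np.round(q,4))
print(np.mean(Q,0))
# side-camera bias: rack divider front tops at z=.05 and screws
for u,v,y in((220+445/6,180+187/6,.0),(220+353/6,180+108/6,.058),(220+543/6,180+270/6,-.058)):
    print('div',y,np.round(rk(plane(C,u,v,.05)),4))
for u,v,y in((220+487/6,180+30/6,.058),(220+581/6,180+105/6,0),(220+682/6,180+184/6,-.058)):print('screw',y,np.round(rk(plane(C,u,v,.058)),4))
E
```

```text
[-0.1913  0.0081]
[-0.1912  0.047 ]
[-0.1905  0.008 ]
[-0.1905  0.0472]
side [-0.1896  0.0439]
side [-0.1218  0.0465]
side [-0.122   0.0066]
side [-0.1878  0.007 ]
[-0.15531112  0.02599668]
div 0.0 [-0.063   0.0011]
div 0.058 [-0.0631  0.0592]
div -0.058 [-0.0626 -0.0565]
screw 0.058 [0.0019 0.0582]
screw 0 [0.0019 0.0002]
screw -0.058 [ 0.0024 -0.0577]
```

Block is square with the rack, centre about rack y = 0.026–0.0275, against 0.029 for the gap centre. I'll go down behind it and push, drifting +2–3 mm sideways on the way.

>>> jog_arm([
  [1,0.003,0.035,0,0],
  [1,0,0.035,0,0],
  [1,0,0.035,0,0],
  [1,0,0.03,0,0],
  [1,0,0.018,0,0],
  [1,0,0.009,0,0],
  [1,0,0,0,0],
  [1,0,0,0,0],
  [1,0,0,0,0],
  [1,0,0,-0.008,0],
  [1,0,0,-0.006,0],
  [1,0,0,-0.003,0],
])

```text
time_s: 13.52
tcp_pos: [0.4711, -0.0342, 0.026]
eef_rot: [-90.2, -0.0, 95.0]
contact_force: [0.3, -0.3, 0.4]
gripper_width: 0.0004
```

>>> jog_arm([
  [1,0,0,-0.003,0],
  [1,0,0,-0.003,0],
  [1,0,0,-0.003,0],
  [1,0,0,-0.003,0],
  [1,0.0003,0,-0.003,0],
  [1,0.0003,0,-0.003,0],
  [1,0.0003,0,-0.003,0],
  [1,0.0003,0,-0.003,0],
  [1,0.0003,0,-0.003,0],
  [1,0.0003,0,-0.003,0],
  [1,0.0003,0,-0.003,0],
  [1,0.0003,0,-0.003,0],
])

```text
time_s: 14.52
tcp_pos: [0.505, -0.0291, 0.025]
eef_rot: [-90.0, -0.0, 95.0]
contact_force: [-0.9, 0.8, 0.3]
gripper_width: 0.0003
```

```bash
python3 - <<'E'
from h import *
s=r.get_state();print(s['tcp_pos'],rk(s['tcp_pos']),s['contact_force'])
C,_=cap('side','s5.png')
cv2.imwrite('pics/s5z.png',cv2.resize(C['image'][150:270,220:350],None,fx=5,fy=5,interpolation=0)[:,:,::-1])
E
```

```text
[ 0.50495008 -0.02906731  0.02498128] (np.float64(-0.1751880274833884), np.float64(0.02901173458501978)) [-0.87782063  0.76234383  0.29791045]
```

View pics/s5z.png

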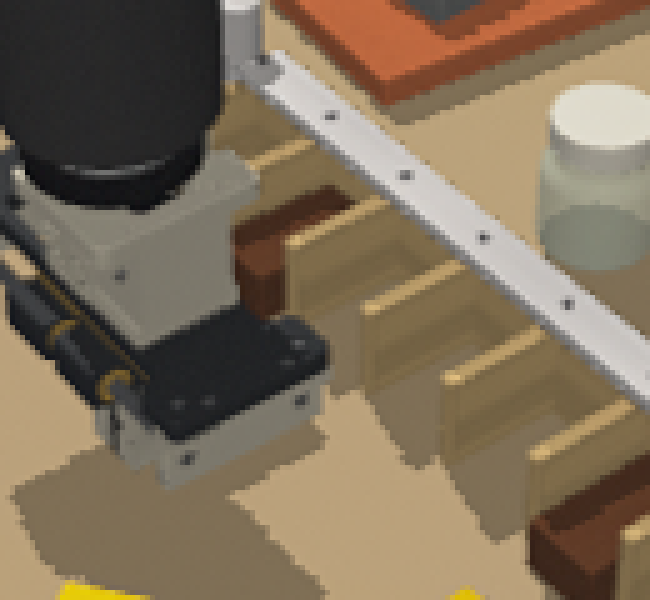

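>>> jog_arm([
  [1,0,0,-0.003,0],
  [1,0,0,-0.003,0],
  [1,0,0,-0.003,0],
  [1,0,0,-0.003,0],
  [1,0,0,-0.003,0],
  [1,0,0,-0.003,0],
  [1,0,0,-0.003,0],
  [1,0,0,-0.003,0],
  [1,0,0,-0.003,0],
  [1,0,0,-0.003,0],
])

```text
time_s: 15.4
tcp_pos: [0.5348, -0.0265, 0.025]
eef_rot: [-90.0, 0.0, 95.0]
contact_force: [-0.8, 0.2, 0.7]
gripper_width: 0.0005
```

```bash
python3 - <<'E'
from h import *
s=r.get_state();print(s['tcp_pos'],rk(s['tcp_pos']),s['contact_force'],s['moment'])
C,_=cap('side','s6.png');D,_=cap('scene','c6.png')
a=cv2.resize(C['image'][160:260,230:330],None,fx=4,fy=4,interpolation=0);b=cv2.resize(D['image'][180:280,210:310],None,fx=4,fy=4,interpolation=0)
cv2.imwrite('pics/s6z.png',np.hstack([a,b])[:,:,::-1])
E
```

```text
[ 0.53483004 -0.02649202  0.0249929 ] (np.float64(-0.1451973111906212), np.float64(0.028973007293425976)) [-0.78659265  0.21992656  0.7220406 ] [-0.08934051  0.13865925 -0.02659828]
```

View pics/s6z.png

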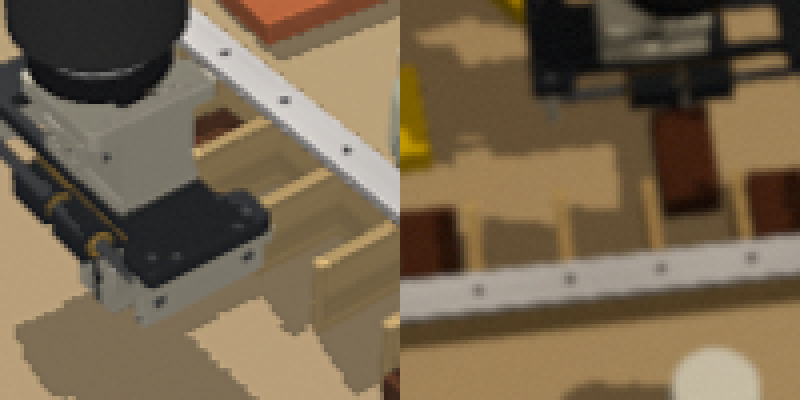

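The scene view shows the block's front inside gap 3, a little nearer the -y divider. I'll continue with a slight +y drift.

>>> jog_arm([
  [1,0.0003,0,-0.003,0],
  [1,0.0003,0,-0.003,0],
  [1,0.0003,0,-0.003,0],
  [1,0.0003,0,-0.003,0],
  [1,0.0003,0,-0.003,0],
  [1,0.0002,0,-0.003,0],
  [1,0,0,-0.003,0],
  [1,0,0,-0.003,0],
  [1,0,0,-0.003,0],
  [1,0,0,-0.003,0],
  [1,0,0,-0.003,0],
  [1,0,0,-0.003,0],
])

```text
time_s: 16.5
tcp_pos: [0.5705, -0.0217, 0.025]
eef_rot: [-90.0, 0.0, 95.0]
contact_force: [-0.2, -0.0, 0.6]
gripper_width: 0.0008
```

>>> jog_arm([
  [1,0,0,-0.003,0],
  [1,0,0,-0.003,0],
  [1,0,0,-0.003,0],
  [1,0,0,-0.003,0],
  [1,0,0,-0.002,0],
])

```text
time_s: 16.92
tcp_pos: [0.5847, -0.0204, 0.025]
eef_rot: [-90.0, -0.0, 95.0]
contact_force: [-0.2, -0.6, 0.8]
gripper_width: 0.0005
```

```bash
python3 - <<'E'
from h import *
s=r.get_state();print(s['tcp_pos'],rk(s['tcp_pos']),s['contact_force'],s['moment'])
E
```

```text
[ 0.58468321 -0.02041567  0.02500443] (np.float64(-0.0950042582311357), np.float64(0.03068125118526018)) [-0.23741258 -0.61928127  0.79916998] [-0.03099465  0.03788121 -0.0068012 ]
```

Now I creep until it meets the back wall.

>>> jog_arm([
  [1,0,0,-0.001,0],
  [1,0,0,-0.001,0],
  [1,0,0,-0.001,0],
  [1,0,0,-0.001,0],
  [1,0,0,0,0],
])

```text
time_s: 17.33
tcp_pos: [0.5884, -0.0201, 0.025]
eef_rot: [-90.0, -0.0, 95.0]
contact_force: [0.6, 0.6, 0.7]
gripper_width: 0.0007
```

>>> jog_arm([
  [1,0,0,-0.001,0],
  [1,0,0,-0.001,0],
  [1,0,0,0,0],
])

```text
time_s: 17.58
tcp_pos: [0.5904, -0.0199, 0.025]
eef_rot: [-90.0, -0.0, 95.0]
contact_force: [-0.4, -0.5, 0.2]
gripper_width: 0.0006
```

>>> jog_arm([
  [1,0,0,-0.001,0],
  [1,0,0,0,0],
])

```text
time_s: 17.75
tcp_pos: [0.5913, -0.0198, 0.025]
eef_rot: [-90.0, 0.0, 95.0]
contact_force: [0.4, 0.2, 1.1]
gripper_width: 0.0004
```

```bash
python3 - <<'E'
from h import *
s=r.get_state();print(s['tcp_pos'],rk(s['tcp_pos']),s['contact_force'],s['moment'])
E
```

```text
[ 0.5913219  -0.019843    0.02500748] (np.float64(-0.08834092078560743), np.float64(0.03067314146556815)) [0.42106134 0.20291364 1.0914234 ] [-0.03926503 -0.13343992 -0.01840426]
```

>>> jog_arm([
  [1,0,0,-0.0007,0],
  [1,0,0,0,0],
  [1,0,0,0,0],
])

```text
time_s: 18.0
tcp_pos: [0.5915, -0.0199, 0.0249]
eef_rot: [-90.0, 0.0, 95.0]
contact_force: [-1.7, 0.6, 2.3]
gripper_width: 0.0007
```

>>> jog_arm([
  [1,0,0,-0.0007,0],
  [1,0,0,0,0],
  [1,0,0,0,0],
])

```text
time_s: 18.25
tcp_pos: [0.5915, -0.0199, 0.0248]
eef_rot: [-89.9, 0.0, 95.0]
contact_force: [-4.9, 1.2, 4.0]
gripper_width: 0.001
```

>>> jog_arm([
  [1,0,0,-0.0007,0],
  [1,0,0,0,0],
  [1,0,0,0,0],
])

```text
time_s: 18.5
tcp_pos: [0.5916, -0.02, 0.0247]
eef_rot: [-89.8, 0.0, 95.0]
contact_force: [-7.3, 1.3, 5.1]
gripper_width: 0.0004
```

It is home: the force rises against the wall and motion has stopped. I back off straight, then lift and look.

>>> jog_arm([
  [1,0,0,0.002,0],
  [1,0,0,0.006,0],
  [1,0,0,0.015,0],
  [1,0,0,0.025,0],
  [1,0,-0.03,0.03,0],
  [1,0,-0.035,0.03,0],
  [1,0,-0.035,0.02,0],
  [1,0,-0.035,0,0],
  [1,0,0,0,0],
  [1,0,0,0,0],
  [1,0,0,0,0],
  [1,0,0,0,0],
])

```text
time_s: 19.5
tcp_pos: [0.4687, -0.0306, 0.1552]
eef_rot: [-89.9, 0.0, 95.0]
contact_force: [0.3, -0.2, -1.0]
gripper_width: 0.0007
```

```bash
python3 - <<'E'
from h import *
s=r.get_state();print(s['tcp_pos'],s['contact_force'])
C,_=cap('side','s7.png');D,_=cap('scene','c7.png')
a=cv2.resize(C['image'][160:260,230:330],None,fx=4,fy=4,interpolation=0);b=cv2.resize(D['image'][180:280,210:310],None,fx=4,fy=4,interpolation=0)
cv2.imwrite('pics/s7z.png',np.hstack([a,b])[:,:,::-1])
E
```

```text
[ 0.46869596 -0.0306434   0.15519804] [ 0.25927418 -0.24648247 -1.009149  ]
```

View pics/s7z.png

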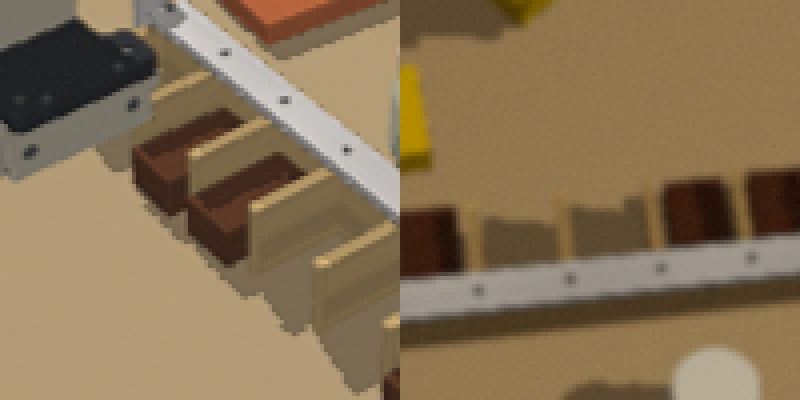

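View pics/s7.png

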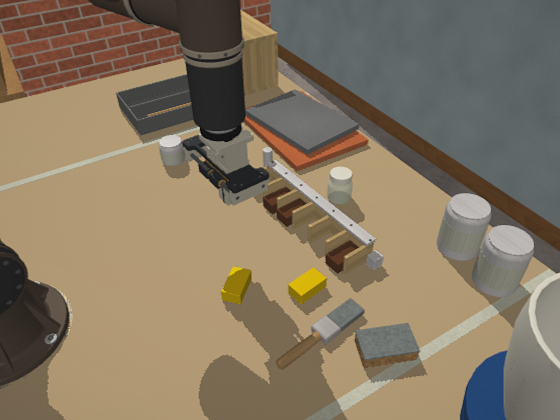

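```bash
python3 - <<'E'
from h import *
C,_=load('s7.png')
for u,v in((134,152),(173,177),(189,201),(227,231)):print(np.round(rk(plane(C,230+u/4,160+v/4,.028)),4))
c,s=cap('wrist','w7.png')
cv2.imwrite('pics/s7zz.png',cv2.resize(C['image'][185:235,255:305],None,fx=12,fy=12,interpolation=0)[:,:,::-1])
E
```

```text
[-0.0768  0.1028]
[-0.0717  0.07  ]
[-0.0769  0.047 ]
[-0.0749  0.013 ]
```

View pics/s7zz.png

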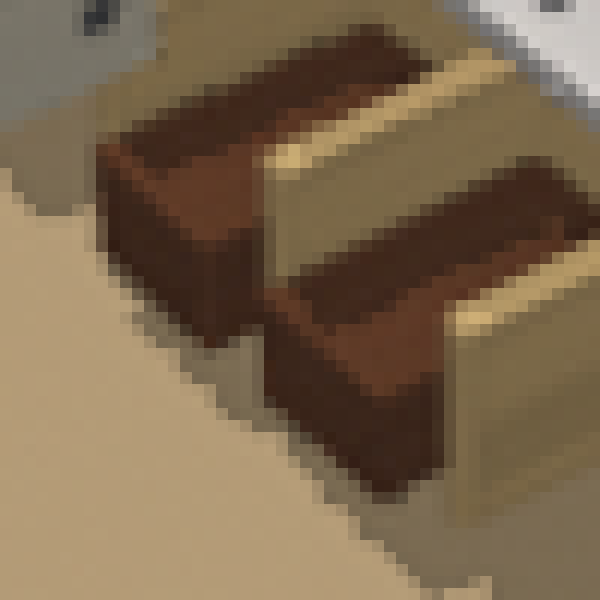

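```bash
python3 - <<'E'
from h import *
print(r.close_job())
E
```

```text
the job is handed in; nothing more can be done
None
```

The rail was counted and the sample block is home in the third gap. I handed the job in at about 20 s.

- **Rail:** I closed the fingers and ran them along the rail top from the tall post (left end). They stayed in contact at about 4–7 N and paused behind gaps 1, 2 and 3.
- **Push:** The block lay in front of the gap at rack y = -29 mm, so I first pushed it about 50 mm sideways along the table. I then pushed it lengthwise into gap 3 (rack y = +29 mm). It stopped moving and the force rose to about 7 N in the push direction, with 5 N upward on the fingers, which I did not explain.
- **Last checks:**
  - The side view puts the block's rear face at rack x of about -75 to -77 mm. The gap 2 spare reads -72 to -77 mm, and the true home position is -78 mm, so the two are flush within camera error.
  - In the last side picture the yellow blocks, the spares, the tin, the jar, the brush and the sander looked unmoved, but I did not measure them.
  - The arm is raised and clear, with about 1 N on the force reading, which is near the noise.
- **Disagreement:** Before the push, the side and wrist cameras differed by 1–2 mm on the block's position. It did not affect the fit.

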